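Shunt the kitting pans and sleeve the spindle

TASK

On the steel plate of the fastener bench, slide the hoop-handled pan off the square place onto the ring place, and slide the spindle pan onto the square place, so that each pan stands wholly inside its painted outline. Slide both pans along the plate without lifting or tipping them. Slip the tall sleeve (not the short collar) over the spindle, right down onto its shoulder, and leave everything else standing where it is.

Things in the scene. Friction and masses are not known exactly. Their poses are not given: they have to be found in the camera images.
- hoop_pan: Hoop-handled pan: round steel pan, a few bolts fixed in it; 98 mm across the base, 104 mm at the rim, 35 mm high, 0.4 kg. An upright dark hoop handle stands over it: a level bar along the pan's own x, 100 mm long, 12 mm wide and 12 mm tall, mid-height 60 mm above the underside, on a post at each end. Origin: centre of the underside, z up.
- spindle_pan: Spindle pan: low round steel pan, 98 mm across the base, 104 mm at the rim, 26 mm high, no handle, 0.4 kg. A dark shoulder 30 mm across rises in its middle to 30 mm above the underside; on it an upright spindle, 16 mm diameter, up to 92 mm, tapered over the last 5 mm. Origin: centre of the underside, z up.
- spindle_shoulder (a point): Point on the spindle's axis on the shoulder's top face, 30 mm above the spindle pan's underside, where the sleeve comes to rest.
- sleeve: Sleeve: plain steel tube standing upright, 36 mm outside diameter, 20 mm bore, 40 mm tall, 0.12 kg, on one of the outer sides of the plate. Origin: centre of its underside, z along the bore.
- square_place: Place marked with a white painted square outline, 134 mm inside, line 5 mm, flush with the steel plate (z=0). The hoop-handled pan starts on it. Origin: centre; x and y along the sides.
- ring_place: Place marked with a white painted ring outline, 134 mm inside diameter, line 5 mm, flush with the plate; empty at the start. Origin: centre.
- cross_place: Place marked with a white painted cross, arms 160 mm long overall, flush with the plate. The spindle pan starts on it. Origin: centre.
- collar: Bystander: short wide steel collar, 52 mm across, 28 mm bore, 18 mm high (not the sleeve). Origin: underside centre.
- big_bolt: Bystander: large hex bolt standing on its head, head about 43 mm across and 15 mm high, shank 24 mm, 80 mm high in all. Origin: underside centre.
- jar: Bystander: clear jar with a steel lid, 56 mm across, 75 mm high. Origin: underside centre.
- can: Bystander: upright metal can, 52 mm across, 85 mm high, standing in one of the two gaps between the marked places. Origin: underside centre.
- carton: Bystander: upright cardboard carton, 48 x 48 x 70 mm high, standing in the other gap between the marked places. Origin: underside centre.
- big_nut: Bystander: large hex nut lying flat, 52 mm across corners, 24 mm high, on the robot's side of the marked places. Origin: underside centre.

How it is judged:
At the end, for the whole second after the job is handed in: Hoop-handled pan's centre within 15 mm of the ring place's centre; spindle pan's within 15 mm of the square's centre along each side; both flat on the plate; sleeve on the spindle (axes within 5 mm), foot 26 to 33 mm above the pan's underside; all at rest (horizontal distance between hoop_pan and ring_place below 0.015 m and x of spindle_pan in the frame of square_place between -0.015 and 0.015 m and y of spindle_pan in the frame of square_place between -0.015 and 0.015 m and horizontal distance between sleeve and spindle_shoulder below 0.005 m and z of sleeve in the frame of spindle_pan between 0.026 and 0.033 m and linear speed of each of hoop_pan, spindle_pan, sleeve below 0.02 m/s and height (world z) of each of hoop_pan, spindle_pan below 0.004 m and angle between each of hoop_pan, spindle_pan's own z axis and vertical below 0.05 rad); the robot touches nothing.
It fails at once if the hoop-handled pan is lifted (its underside centre more than 12 mm above the plate) or tipped (more than 0.2 rad) (height (world z) of hoop_pan above 0.012 m or angle between hoop_pan's own z axis and vertical above 0.2 rad).
It fails at once if the spindle pan is lifted (its underside centre more than 12 mm above the plate) or tipped (more than 0.2 rad) (height (world z) of spindle_pan above 0.012 m or angle between spindle_pan's own z axis and vertical above 0.2 rad).
It fails at once if a bystander (collar, big bolt, jar, can, carton, big nut) is moved more than 25 mm, or tipped more than 0.3 rad (distance of any of collar, big_bolt, jar, can, carton, big_nut from where it was at the start of the episode above 0.025 m or angle between any of collar, big_bolt, jar, can, carton, big_nut's own z axis and vertical above 0.3 rad).
It also fails if it takes over 72 s, if anything falls off the work surface, if the arm or the gripper's body presses on something with over 40 N, if the wrist force passes 120 N, or if a joint passes its speed limit or range.

ROBOT

A 7-joint arm with a two-finger parallel gripper is mounted at the origin on the work surface. World frame = base frame: x ahead of the robot, y to its left, z up, the work surface at z = 0. Lengths are in m, angles in rad, forces in N, time in s.
With the tool pointing down it reaches from about 0.425 to 0.975 m from the base axis. Payload 16.7 kg.
Tool frame: the origin (TCP) lies on the centre line of the jaws, within the pads' length; the fingertips stand 22 mm ahead of it and the grasp point (between the pads) lies 3 mm ahead of it; z points along the fingers, x is the direction in which the jaws open and shut, and the axes are right-handed (so a half turn about z gives the same grasp; the last joint's range is limited). The gripper opens to 85 mm and grips with 20 to 120 N. Pads are 22 mm wide; open, the fingers measure 114 mm over their backs; the gripper's body (76 mm by 85 mm) begins 54 mm behind the grasp point. The pads swing forward as they close: fully open they stand 13 mm farther back than shut.
Start: joints at [-1.329, 0.426, 0.074, 1.606, -0.034, 1.111, -0.067], TCP at [0.258, 0.624, 0.213] pointing down, gripper open.
Joint ranges: [-2.85, 2.85], [-0.5, 2.14], [-1.23, 1.37], [0.21, 2.46], [-1.02, 4.16], [0.16, 2.05], [-2.73, 2.73]. Speed limits (rad/s): [1.89, 1.89, 2.39, 2.39, 3.01, 3.01, 3.01].

INTERFACE

Orientations are given as a unit quaternion [w, x, y, z].
In Python, from bench import r, viewer gives the robot as it stands. Calls block until the motion is done:
- r.goto(position, orientation): joint-space move of the TCP to a pose.
- r.move_straight(position, rot=None, rate=0.15): straight line of the TCP; rot=None keeps the orientation; rate is the mean speed in m/s.
- r.move_joints(angles): joint-space move.
- r.command_gripper(opening, grip_force=None): opening from 0.0 (shut) to 1.0 (fully open); grip_force is the grip in N (None keeps the last); returns when the fingers have stopped.
- r.wait(seconds).
- r.inverse_kinematics(position, orientation): joint angles nearest the present ones, or None.
- viewer.grab_frame(name): name is "scene" or "top" or "wrist"; returns a dict with "img" (480x640x3 uint8, red, green, blue), "z_map" (480x640 float32, m along the optical axis (not along the pixel's ray), 0 where there is no reading), "fx", "fy", "cx", "cy" (pixels), "xyz" and "attitude" of the camera in the world; the wrist camera has in their place "T_tool_cam" (4x4, takes a point from camera to tool coordinates, whose origin is the TCP and whose axes are the tool frame's). Camera axes: x right, y down, z forward; pixel columns grow to the right and rows downward; lengths in m; the calibration is good to about 2 mm. A picture is of the moment at which its call begins: read the wrist's pose just before it.
A pose or a line that the arm cannot do raises r.PlanningError and nothing moves.
- r.job_done(): hands the job in, once; it reports no verdict.
Readings, each from a call of its own:
- r.get_time(): time.
- r.get_q(): joint angles.
- r.get_joint_vel(): joint speeds.
- r.get_tau(): joint torques, N m.
- r.get_tcp_pos(): TCP position.
- r.get_tcp_rot(): TCP orientation.
- r.get_wrist_force(): force on the tool from outside, world axes, zero at the start.
- r.get_ft_torque(): the same for the moment, N m.
- r.get_opening(): opening from 0.0 (shut) to 1.0 (fully open).
Only numpy, scipy, OpenCV 4.12 (cv2) and the standard library are available. Lean on these libraries where they do the work, as an engineer would, in place of code of your own. Each camera call takes 0.05 s, during which the arm holds its last target. There are 200 camera calls.

## Working session

There is one attempt and no reset: what is moved stays moved. The work goes in short steps, each a Python script; the robot and the scene stay as the last script left them, time stands still between calls to the robot, and variables do not carry over. Pictures are saved under pics/ and viewed, about 8 in all and at most 12, crops included, and the job is handed in when it is done.

```bash
mkdir -p pics; ls; python3 - <<'E'
from bench import r, viewer
import cv2,pickle
for n in ["top","scene"]:
    f=viewer.grab_frame(n); pickle.dump(f,open(f"pics/{n}0.pkl","wb"))
    cv2.imwrite(f"pics/{n}0.png",f["img"][:,:,::-1])
    print(n,f["fx"],f["cx"],f["cy"],f["xyz"],f["attitude"])
print(r.get_tcp_rot(),r.get_time(),r.get_opening())
E
```

```text
pics
top 445.4347530575081 321.03211236763184 231.80113702749796 [0.48570437 0.01837095 0.90951687] [ 0.00814976 -0.6988872   0.7146659  -0.02725643]
scene 531.5890366013946 309.9889368082657 243.36017271394348 [1.38014189 0.00289434 0.8655954 ] [-0.27678198  0.64738135  0.65406058 -0.27657527]
[ 3.81587944e-04  8.31218704e-01  5.55945238e-01 -4.60507158e-04] 0.1 0.998110322693657
```

View pics/top0.png

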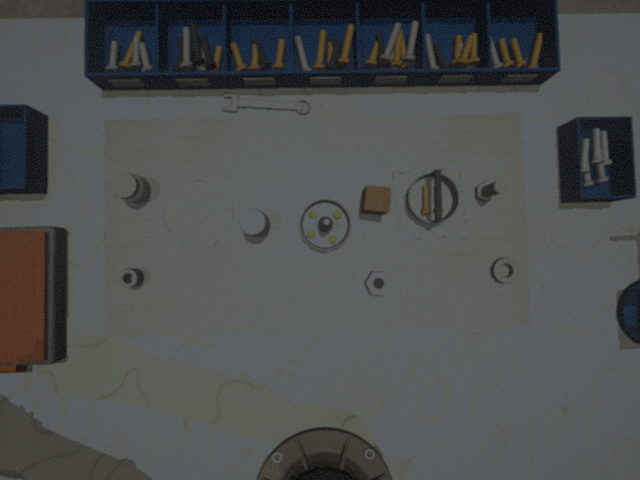

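View pics/scene0.png

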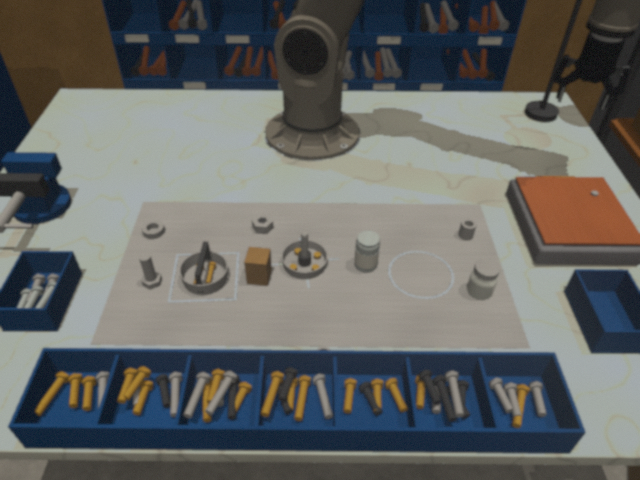

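```bash
cat > h.py <<'E'
import numpy as np, cv2, pickle
from scipy.spatial.transform import Rotation as R
def mat(q): return R.from_quat(np.roll(q,-1)).as_matrix()
def campose(f,tp=None,tq=None):
    if "xyz" in f: return mat(f["attitude"]),np.array(f["xyz"])
    T=np.array(f["T_tool_cam"]); M=mat(tq); return M@T[:3,:3], M@T[:3,3]+tp
def K(f): return np.array([[f["fx"],0,f["cx"]],[0,f["fy"],f["cy"]],[0,0,1]])
def ray(f,uv,z,pose=None):
    M,t=pose or campose(f); uv=np.atleast_2d(uv)
    d=np.c_[uv,np.ones(len(uv))]@np.linalg.inv(K(f)).T@M.T
    return t+d*((z-t[2])/d[:,2])[:,None]
def cloud(f,pose=None):
    M,t=pose or campose(f); v,u=np.mgrid[:480,:640]
    d=np.stack([u,v,np.ones_like(u)],-1)@np.linalg.inv(K(f)).T
    P=(d*f["z_map"][...,None])@M.T+t; P[f["z_map"]==0]=np.nan; return P
def ortho(f,z,x0,x1,y0,y1,s=1000,pose=None):
    "rectified picture of plane z: row 0 = x1, col 0 = y1, s px per m"
    M,t=pose or campose(f)
    # plane px (c,r,1)->(x,y,z)
    A=np.array([[0,-1/s,x1],[-1/s,0,y1],[0,0,z]])
    H=K(f)@M.T@(A-np.outer(t,[0,0,1]))
    return cv2.warpPerspective(f["img"],H,(int((y1-y0)*s),int((x1-x0)*s)),flags=cv2.INTER_LINEAR|cv2.WARP_INVERSE_MAP)
def q_down(a):
    "tool down, jaw axis x at world angle a"
    M=np.array([[np.cos(a),np.sin(a),0],[np.sin(a),-np.cos(a),0],[0,0,-1]])
    return np.roll(R.from_matrix(M).as_quat(),1)
E
python3 - <<'E'
from h import *
out=[]
for n in ["top","scene"]:
    f=pickle.load(open(f"pics/{n}0.pkl","rb"))
    o=ortho(f,0,.33,.77,-.42,.48,s=850)
    l=cv2.cvtColor(o,cv2.COLOR_RGB2GRAY); out.append(cv2.createCLAHE(4,(4,4)).apply(l)[:298])
    P=cloud(f); h=P[...,2]; reg=(P[...,0]>.33)&(P[...,0]<.75)&(abs(P[...,1])<.45)
    print(n,"plate z",np.nanmedian(h[reg]))
    m=(reg&(h>.012)&(h<.2)).astype(np.uint8)
    k,lab,st,c=cv2.connectedComponentsWithStats(m)
    for i in range(1,k):
        if st[i,4]<40: continue
        p=P[lab==i]; zt=np.percentile(p[:,2],95); top=p[p[:,2]>zt-.008]
        print(np.round(c[i]),st[i,4],"z95 %.3f"%zt,"topmid",np.round((top[:,:2].min(0)+top[:,:2].max(0))/2,3),"ext",np.round(np.ptp(p[:,:2],0),3),"mid",np.round((p[:,:2].min(0)+p[:,:2].max(0))/2,3))
cv2.imwrite("pics/ortho0.png",np.vstack(out)[:, :765]); 
E
```

```text
top plate z 0.0017562495791996202
[438. 196.] 938 z95 0.069 topmid [ 0.594 -0.232] ext [0.101 0.103] mid [ 0.594 -0.232]
[130. 187.] 955 z95 0.078 topmid [0.624 0.362] ext [0.054 0.054] mid [0.623 0.36 ]
[491. 189.] 434 z95 0.083 topmid [ 0.606 -0.346] ext [0.041 0.038] mid [ 0.607 -0.345]
[376. 199.] 775 z95 0.073 topmid [ 0.589 -0.114] ext [0.052 0.052] mid [ 0.589 -0.114]
[426. 199.] 175 z95 0.024 topmid [ 0.593 -0.219] ext [0.056 0.017] mid [ 0.593 -0.219]
[327. 222.] 407 z95 0.029 topmid [ 0.546 -0.015] ext [0.102 0.102] mid [ 0.546 -0.015]
[255. 222.] 672 z95 0.088 topmid [0.549 0.122] ext [0.052 0.049] mid [0.549 0.121]
[313. 213.] 47 z95 0.017 topmid [0.569 0.009] ext [0.016 0.016] mid [0.569 0.009]
[337. 213.] 49 z95 0.016 topmid [ 0.568 -0.04 ] ext [0.016 0.014] mid [ 0.568 -0.04 ]
[325. 224.] 188 z95 0.094 topmid [ 0.545 -0.015] ext [0.03  0.028] mid [ 0.546 -0.014]
[311. 233.] 51 z95 0.017 topmid [0.528 0.013] ext [0.016 0.014] mid [0.528 0.013]
[333. 238.] 46 z95 0.017 topmid [ 0.516 -0.03 ] ext [0.014 0.016] mid [ 0.516 -0.03 ]
[506. 270.] 403 z95 0.022 topmid [ 0.446 -
[... 323 characters left out ...]
[ 0.427 -0.118]
[467. 227.] 247 z95 0.040 topmid [0.45  0.367] ext [0.039 0.037] mid [0.45  0.367]
[152. 227.] 213 z95 0.019 topmid [ 0.447 -0.378] ext [0.053 0.05 ] mid [ 0.447 -0.378]
[366. 250.] 831 z95 0.085 topmid [0.551 0.121] ext [0.053 0.052] mid [0.553 0.122]
[303. 255.] 769 z95 0.084 topmid [ 0.548 -0.015] ext [0.104 0.101] mid [ 0.548 -0.016]
[203. 269.] 1153 z95 0.066 topmid [ 0.596 -0.232] ext [0.105 0.102] mid [ 0.596 -0.231]
[257. 264.] 843 z95 0.071 topmid [ 0.59  -0.114] ext [0.055 0.053] mid [ 0.59  -0.114]
[148. 269.] 419 z95 0.080 topmid [ 0.608 -0.346] ext [0.04  0.038] mid [ 0.609 -0.346]
[483. 278.] 918 z95 0.076 topmid [0.624 0.362] ext [0.055 0.053] mid [0.627 0.36 ]
```

View pics/ortho0.png

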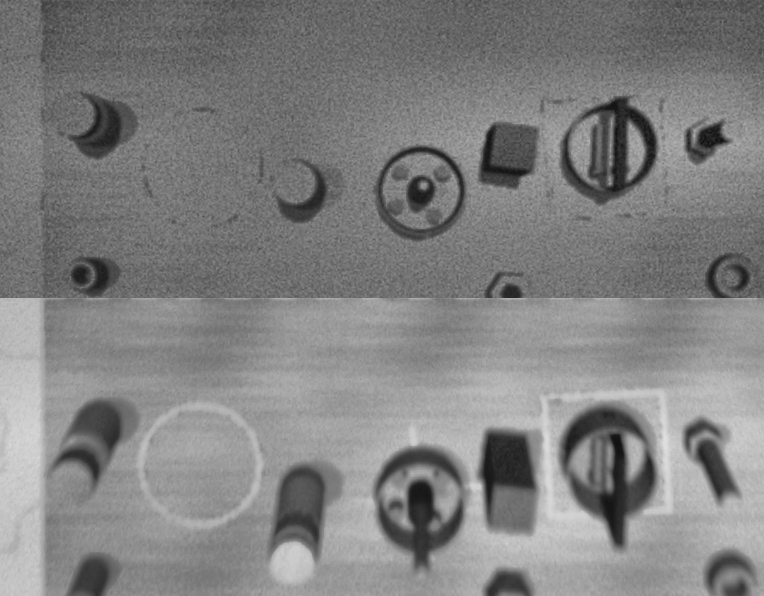

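The scene view shows the ring (~200,465) and the square (~606,454) clearly. The pans, sleeve and bystanders agree between the two depth views to about 2 mm. Next I fit the outlines and the handle bar.

```bash
python3 - <<'E'
from h import *
f=pickle.load(open("pics/scene0.pkl","rb")); s=2000
def mask(x0,x1,y0,y1):
    o=cv2.cvtColor(ortho(f,0,x0,x1,y0,y1,s),cv2.COLOR_RGB2GRAY).astype(np.int16)
    return (o-cv2.medianBlur(o.astype(np.uint8),91).astype(int)>14).astype(np.uint8)
m=mask(.48,.67,.155,.335); k,l,st,c=cv2.connectedComponentsWithStats(m)
i=1+st[1:,4].argmax(); cn=np.argwhere(l==i)[:,::-1].astype(np.int32)
(e,ax,a)=cv2.fitEllipse(cv2.convexHull(cn)); print("ring",.67-e[1]/s,.335-e[0]/s,np.array(ax)/s)
m=mask(.49,.69,-.33,-.145); k,l,st,c=cv2.connectedComponentsWithStats(m)
i=1+st[1:,4].argmax(); cn=np.argwhere(l==i)[:,::-1].astype(np.int32)
e=cv2.minAreaRect(cn); print("square",.69-e[0][1]/s,-.145-e[0][0]/s,np.array(e[1])/s,e[2])
for n in ["top","scene"]:
    g=pickle.load(open(f"pics/{n}0.pkl","rb")); P=cloud(g).reshape(-1,3)
    p=P[(abs(P[:,0]-.595)<.07)&(abs(P[:,1]+.232)<.07)&(P[:,2]>.056)&(P[:,2]<.09)][:,:2].astype(np.float32)
    e=cv2.minAreaRect(p); vx,vy,x,y=cv2.fitLine(p,cv2.DIST_HUBER,0,.01,.01).ravel(); print(n,"bar",e,np.degrees(np.arctan2(vy,vx)))
    p=P[(abs(P[:,0]-.547)<.03)&(abs(P[:,1]+.015)<.03)&(P[:,2]>.085)]; print("spindle",np.median(p,0),len(p))
    p=P[(abs(P[:,0]-.45)<.03)&(abs(P[:,1]-.367)<.03)&(P[:,2]>.034)][:,:2].astype(np.float32); print("sleeve",cv2.minEnclosingCircle(p))
E
```

```text
Traceback (most recent call last):
cv2.error: OpenCV(4.12.0) /io/opencv/modules/imgproc/src/shapedescr.cpp:361: error: (-201:Incorrect size of input array) There should be at least 5 points to fit the ellipse in function 'fitEllipseNoDirect'
```

```bash
python3 - <<'E'
from h import *
f=pickle.load(open("pics/scene0.pkl","rb")); s=1000
def mask(x0,x1,y0,y1,t=7):
    o=cv2.GaussianBlur(cv2.cvtColor(ortho(f,0,x0,x1,y0,y1,s),cv2.COLOR_RGB2GRAY),(0,0),1.2)
    d=o.astype(int)-cv2.medianBlur(o,41); print(np.percentile(d,[50,90,97,99]))
    m=(d>t).astype(np.uint8); m=cv2.morphologyEx(m,cv2.MORPH_CLOSE,np.ones((5,5)))
    k,l,st,c=cv2.connectedComponentsWithStats(m); i=1+st[1:,4].argmax(); return np.argwhere(l==i)[:,::-1].astype(np.int32)
(e,ax,a)=cv2.fitEllipse(cv2.convexHull(mask(.48,.67,.155,.335))); print("ring",.67-e[1]/s,.335-e[0]/s,np.array(ax)/s)
e=cv2.minAreaRect(mask(.49,.69,-.33,-.145)); print("square",.69-e[0][1]/s,-.145-e[0][0]/s,np.array(e[1])/s,e[2])
for n in ["top","scene"]:
    g=pickle.load(open(f"pics/{n}0.pkl","rb")); P=cloud(g).reshape(-1,3)
    p=P[(abs(P[:,0]-.595)<.07)&(abs(P[:,1]+.232)<.07)&(P[:,2]>.056)&(P[:,2]<.09)][:,:2].astype(np.float32)
    e=cv2.minAreaRect(p); vx,vy,x,y=cv2.fitLine(p,cv2.DIST_HUBER,0,.01,.01).ravel(); print(n,"bar",e,np.degrees(np.arctan2(vy,vx)))
    p=P[(abs(P[:,0]-.547)<.03)&(abs(P[:,1]+.015)<.03)&(P[:,2]>.085)]; print("spindle",np.median(p,0),len(p))
    p=P[(abs(P[:,0]-.45)<.03)&(abs(P[:,1]-.367)<.03)&(P[:,2]>.034)][:,:2].astype(np.float32); print("sleeve",cv2.minEnclosingCircle(p))
E
```

```text
[0. 3. 7. 9.]
ring 0.5560617980957032 0.18994525146484376 [0.03102045 0.06719337]
[ 0. 10. 25. 35.]
square 0.5794999999999999 -0.2345 [0.077 0.079] 90.0
top bar ((0.5939840078353882, -0.2313646376132965), (0.011824733577668667, 0.10022532939910889), 88.2109603881836) -1.91024
spindle [ 0.54593045 -0.0146784   0.09207828] 56
sleeve ((0.4491932690143585, 0.36706089973449707), 0.018270114436745644)
scene bar ((0.5959462523460388, -0.23195862770080566), (0.012948661111295223, 0.10003992915153503), 88.1253890991211) -1.6301702
spindle [ 0.54814816 -0.014042    0.08918346] 33
sleeve ((0.44958406686782837, 0.36761659383773804), 0.01960545964539051)
```

```bash
python3 - <<'E'
from h import *
from scipy.optimize import least_squares
f=pickle.load(open("pics/scene0.pkl","rb")); s=1000
def pts(x0,x1,y0,y1,t):
    o=cv2.GaussianBlur(cv2.cvtColor(ortho(f,0,x0,x1,y0,y1,s),cv2.COLOR_RGB2GRAY),(0,0),1.2)
    v,u=np.nonzero(o.astype(int)-cv2.medianBlur(o,41)>t); return np.c_[x1-v/s,y1-u/s]
p=pts(.48,.67,.155,.335,4); d=np.hypot(*(p-[.5735,.245]).T); p=p[abs(d-.0695)<.012]
q=least_squares(lambda q:np.hypot(*(p-q[:2]).T)-q[2],[.57,.245,.07],loss="soft_l1",f_scale=.002); print("ring",q.x,len(p))
p=pts(.49,.69,-.33,-.145,8); w=p-[.5865,-.233]
for nm,i,sg in [("far",0,1),("near",0,-1),("left",1,1),("right",1,-1)]:
    k=(abs(w[:,i]-sg*.0695)<.012)&(abs(w[:,1-i])<.06); L=p[k]
    vx,vy,x,y=cv2.fitLine(L.astype(np.float32),cv2.DIST_HUBER,0,.001,.001).ravel(); print(nm,len(L),x,y,np.degrees(np.arctan2(vy,vx)))
E
```

```text
ring [0.57392443 0.24506798 0.06991616] 2543
far 261 0.65703446 -0.24195403 -87.15654
near 283 0.5119823 -0.24640283 -86.23065
left 590 0.58345765 -0.16374746 3.3337233
right 354 0.58338135 -0.30307627 3.2376873
```

```bash
python3 - <<'E'
from h import *; from bench import r,viewer
q=q_down(np.radians(88.2))
r.goto([.595,-.2317,.17],q); r.command_gripper(.45,30); print(r.get_time())
r.move_straight([.595,-.2317,.066],rate=.12); print(r.get_tcp_pos(),r.get_wrist_force())
r.command_gripper(0,30); print("open",r.get_opening(),r.get_wrist_force(),r.get_time())
f=viewer.grab_frame("scene"); cv2.imwrite("pics/s1.png",cv2.convertScaleAbs(f["img"][:,:,::-1],alpha=1.6)[130:400])
E
```

```text
3.8417
[ 0.59540376 -0.23199432  0.06668807] [ 0.18118243  0.44757091 -0.00400895]
open 0.0009201960586550636 [-0.13457393  0.53367852 -0.30057607] 5.3083
```

View pics/s1.png

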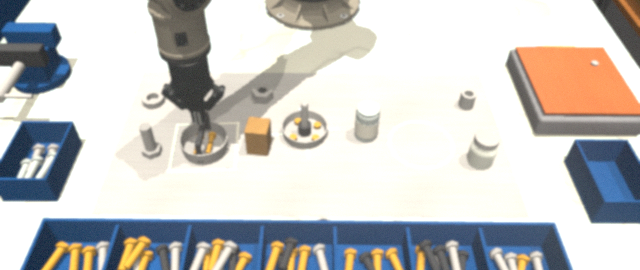

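Opening reads 0.001, so the bar is not between the pads. I'll look closer.

```bash
python3 - <<'E'
from h import *; from bench import r,viewer
print(r.get_opening(),r.get_tcp_rot(),q_down(np.radians(88.2)))
f=viewer.grab_frame("scene"); pickle.dump(f,open("pics/s2.pkl","wb")); a=cv2.resize(f["img"][190:320,130:280],None,fx=4,fy=4,interpolation=2)
g=viewer.grab_frame("wrist"); b=cv2.resize(g["img"],None,fx=.5,fy=.5)
c=np.zeros((520,800,3),np.uint8); c[:,:480]=a[:520,60:540]; c[:240,480:]=b[:,:320]
cv2.imwrite("pics/s2.png",cv2.convertScaleAbs(c[:,:,::-1],alpha=2.2))
P=cloud(f); m=(abs(P[...,0]-.595)<.1)&(abs(P[...,1]+.232)<.07)&(P[...,2]>.045)&(P[...,2]<.064)
p=P[m]; print(np.percentile(p,[2,50,98],axis=0))
E
```

```text
-0.0026040112598562266 [4.83998009e-05 7.18124605e-01 6.95914540e-01 4.39390642e-05] [0.        0.7181263 0.6959128 0.       ]
[[ 0.547567   -0.23870549  0.04640471]
 [ 0.61513214 -0.22856682  0.06098846]
 [ 0.6453803  -0.22470437  0.06394707]]
```

View pics/s2.png

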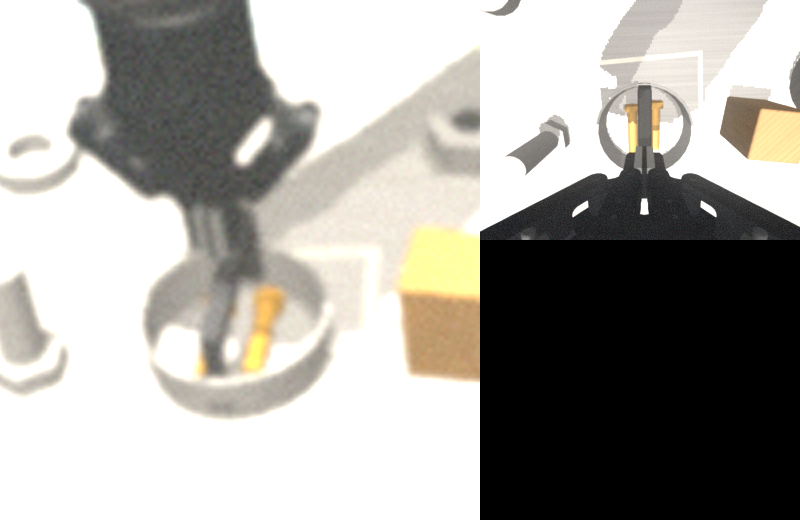

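The wrist view shows the pads on either side of the bar, which disagrees with the opening reading. I'll do a short test slide along the bar to decide.

```bash
cat >> h.py <<'E'
def heads(P,c,rad,z0,z1):
    p=P.reshape(-1,3); p=p[(np.hypot(p[:,0]-c[0],p[:,1]-c[1])<rad)&(p[:,2]>z0)&(p[:,2]<z1)]
    return p
E
python3 - <<'E'
from h import *; from bench import r,viewer
p=r.get_tcp_pos(); r.move_straight([.62,-.2317,.066],rate=.08)
print(r.get_opening(),r.get_tcp_pos(),r.get_wrist_force())
f=viewer.grab_frame("scene"); P=cloud(f); a=heads(P,[.61,-.232],.075,.01,.045); print("mid",(a.min(0)+a.max(0))/2,np.ptp(a,axis=0))
g=viewer.grab_frame("wrist"); c=cv2.resize(g["img"][150:470,170:490],(600,600)); cv2.imwrite("pics/w3.png",cv2.convertScaleAbs(c[:,:,::-1],alpha=2.5))
E
```

```text
-0.0006647607811207642 [ 0.61984788 -0.23181432  0.06573219] [ 0.37339284 -0.0088594   0.06067182]
mid [ 0.59464948 -0.23207386  0.02750219] [0.10470476 0.10306703 0.03487735]
```

View pics/w3.png

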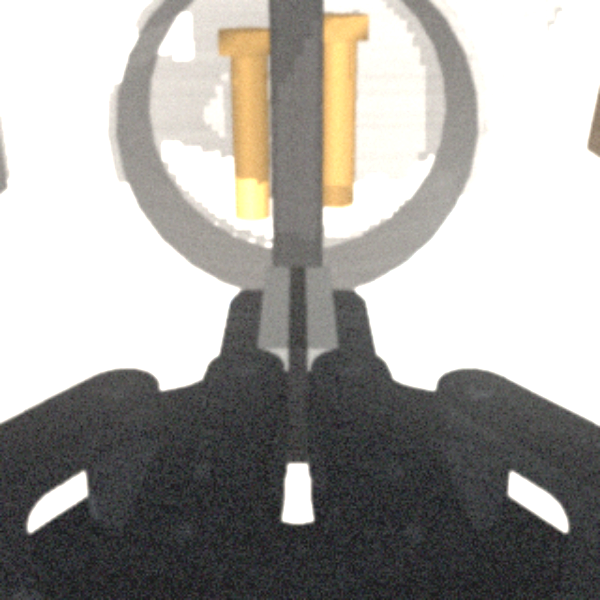

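```bash
python3 - <<'E'
from h import *; from bench import r,viewer
tp,tq=np.array(r.get_tcp_pos()),np.array(r.get_tcp_rot()); g=viewer.grab_frame("wrist"); pickle.dump((g,tp,tq),open("pics/w4.pkl","wb"))
Pt=cloud(g,(np.array(g["T_tool_cam"])[:3,:3],np.array(g["T_tool_cam"])[:3,3])); Pw=cloud(g,campose(g,tp,tq))
print(np.array(g["T_tool_cam"]).round(3))
for v in range(200,400,8): print(v,"tool L",Pt[v,317].round(4),"C",Pt[v,327].round(4),"world C",Pw[v,327].round(4))
f=viewer.grab_frame("scene"); P=cloud(f); a=heads(P,[.62,-.232],.05,.04,.2)
for z in np.arange(.04,.13,.008):
    b=a[abs(a[:,2]-z)<.004]; print(round(z,3),len(b),b[:,:2].min(0).round(3) if len(b) else '',b[:,:2].max(0).round(3) if len(b) else '')
E
```

```text
[[ 1.     0.001  0.    -0.001]
 [-0.001  0.96   0.279 -0.07 ]
 [ 0.    -0.279  0.96  -0.16 ]
 [ 0.     0.     0.     1.   ]]
200 tool L [-0.0054 -0.042   0.0008] C [-0.0012 -0.0421  0.0005] world C [ 0.5774 -0.2317  0.0654]
208 tool L [-0.0054 -0.0385  0.0015] C [-0.0011 -0.0388 -0.0003] world C [ 0.5806 -0.2318  0.0662]
216 tool L [-0.0054 -0.0353  0.0004] C [-0.0012 -0.0351  0.0009] world C [ 0.5843 -0.2319  0.065 ]
224 tool L [-0.0054 -0.0317  0.0006] C [-0.0011 -0.0317  0.0007] world C [ 0.5877 -0.232   0.0652]
232 tool L [-0.0054 -0.0283  0.0002] C [-0.0011 -0.0283  0.0002] world C [ 0.5911 -0.2321  0.0657]
240 tool L [-0.0055 -0.0244  0.0016] C [-0.0011 -0.0248 -0.0001] world C [ 0.5946 -0.2322  0.0661]
248 tool L [-0.0055 -0.0207  0.0016] C [-0.0011 -0.0209  0.001 ] world C [ 0.5985 -0.2324  0.0649]
256 tool L [-0.0055 -0.0175  0.0002] C [-0.0011 -0.0173  0.001 ] world C [ 0.6022 -0.2325  0.065 ]
264 tool L [-0.0056 -0.0133  0.0016] C [-0.0011 -0.0134  0.0012] world C [ 0.606  -0.2326  0.0647]
272 tool L [-0.0056 -0.01    0.0003] C [-0.0011 -0.01    0.0003] world C [ 0.6094 -0
[... 1256 characters left out ...]
52 -0.0536] world C [ 0.6246 -0.233   0.1195]
384 tool L [-0.0035 -0.006  -0.0729] C [-0.0009  0.0068 -0.0555] world C [ 0.6262 -0.233   0.1213]
392 tool L [-0.0038  0.002  -0.0656] C [-0.0009  0.0102 -0.0548] world C [ 0.6297 -0.2332  0.1207]
0.04 9 [ 0.642 -0.239] [ 0.646 -0.226]
0.048 17 [ 0.64  -0.238] [ 0.648 -0.227]
0.056 37 [ 0.576 -0.239] [ 0.646 -0.225]
0.064 107 [ 0.57  -0.239] [ 0.645 -0.225]
0.072 1 [ 0.617 -0.233] [ 0.617 -0.233]
0.08 0  
0.088 19 [ 0.614 -0.245] [ 0.635 -0.22 ]
0.096 48 [ 0.615 -0.245] [ 0.635 -0.219]
0.104 38 [ 0.62  -0.247] [ 0.635 -0.219]
0.112 46 [ 0.615 -0.246] [ 0.634 -0.218]
0.12 32 [ 0.62  -0.245] [ 0.635 -0.216]
0.128 71 [ 0.609 -0.261] [ 0.636 -0.202]
```

Both cameras show the shut fingertips at z≈0.088 with the TCP reported at 0.066. So the real tips are about 22 mm **behind** the reported TCP, not 22 mm ahead as stated, and the pads closed above the bar. xy agrees. I'll use tip z = TCP z + 0.022 and retry.

```bash
python3 - <<'E'
from h import *; from bench import r,viewer
r.command_gripper(.45,30); r.move_straight([.595,-.2317,.08],rate=.15)
r.move_straight([.595,-.2317,.022],rate=.08); print(r.get_tcp_pos(),r.get_wrist_force())
r.command_gripper(0,30); print("open",r.get_opening(),r.get_wrist_force(),r.get_time())
if r.get_opening()>.08:
    r.move_straight([.62,-.225,.022],rate=.1); print(r.get_opening(),r.get_wrist_force())
    f=viewer.grab_frame("scene"); a=heads(cloud(f),[.62,-.232],.075,.01,.04); print("mid",(a.min(0)+a.max(0))/2,np.ptp(a,axis=0))
    g=viewer.grab_frame("wrist"); T=np.array(g["T_tool_cam"]); Pt=cloud(g,(T[:3,:3],T[:3,3])); print([Pt[v,300+d].round(3) for v in (285,300) for d in (10,27,44)])
E
```

```text
[ 0.59519486 -0.23196022  0.02231609] [-0.65435475 -0.18551033  0.15492466]
open 0.13360473938281778 [-0.46350408  0.82802833  5.33881894] 8.1417
0.13097463973135853 [4.84681822 1.58801962 4.60563567]
mid [ 0.62168989 -0.22548809  0.02481902] [0.1042842  0.10398983 0.02962992]
[array([-0.009, -0.001,  0.008]), array([-0.001, -0.022, -0.043]), array([ 0.005, -0.021, -0.042]), array([-0.007, -0.01 , -0.029]), array([-0.001, -0.016, -0.042]), array([ 0.005, -0.016, -0.043])]
```

```bash
python3 - <<'E'
from h import *; from bench import r,viewer
for x,y in [(.69,-.195),(.69,-.08),(.665,.05),(.665,.15),(.573,.245)]:
    r.move_straight([x,y,.022],rate=.17); print(r.get_opening(),np.round(r.get_wrist_force(),1))
r.command_gripper(.4); r.move_straight([.573,.245,.12],rate=.15); print(r.get_time())
f=viewer.grab_frame("scene"); P=cloud(f)
a=heads(P,[.573,.245],.08,.01,.045); print("pan",(a.min(0)+a.max(0))/2,np.ptp(a,axis=0))
for n,c in dict(can=(.551,.121),carton=(.59,-.114),jar=(.625,.361)).items():
    a=heads(P,c,.05,.055,.1); print(n,(a.min(0)+a.max(0))/2)
a=heads(P,(.547,-.015),.03,.06,.1); print("spindle",(a.min(0)+a.max(0))/2)
E
```

```text
0.13384979103829941 [5.8 2.4 6. ]
0.13655741274037161 [-0.7  8.1 11.2]
0.13231569770137228 [-0.4  5.9 11. ]
0.1323177906931644 [0.4 7.5 8.9]
0.1301435158731623 [-4.6  5.5 14. ]
13.8167
pan [0.57207428 0.24484527 0.02749706] [0.1032582  0.10262226 0.03497137]
can [0.55209069 0.1215358  0.07159231]
carton [ 0.59097547 -0.11357936  0.06420628]
jar [0.62583924 0.36171242 0.06729778]
spindle [ 0.54662046 -0.01518902  0.07709198]
```

```bash
python3 - <<'E'
from h import *; from bench import r,viewer
q=q_down(np.radians(88.2))
r.goto([.547,-.0147,.12],q); r.move_straight([.547,-.0147,.025],rate=.12)
r.command_gripper(0,30); print("open",r.get_opening(),r.get_wrist_force(),r.get_time())
if r.get_opening()>.12:
    for x,y in [(.60,-.015),(.69,-.03),(.69,-.19),(.587,-.2335)]:
        r.move_straight([x,y,.025],rate=.17); print(r.get_opening(),np.round(r.get_wrist_force(),1))
    r.command_gripper(.35); r.move_straight([.587,-.2335,.09],rate=.15)
    for a in (0,180):
        j=r.inverse_kinematics([.587,-.2335,.09],q_down(np.radians(a))); print(a,j)
print(r.get_time(),r.get_q())
f=viewer.grab_frame("scene"); P=cloud(f)
a=heads(P,[.587,-.2335],.075,.012,.03); print("pan",(a.min(0)+a.max(0))/2,np.ptp(a,axis=0))
for n,c in dict(can=(.551,.121),carton=(.59,-.114)).items():
    a=heads(P,c,.05,.055,.1); print(n,(a.min(0)+a.max(0))/2)
a=heads(P,(.587,-.2335),.02,.05,.09); print("spindle",(a.min(0)+a.max(0))/2,np.ptp(a,axis=0))
E
```

```text
open 0.17515831909700047 [-0.2400462   1.98280677  7.50975576] 16.1167
0.17466616698245999 [ 1.1  0.1 -0.2]
0.18208339376869984 [ 1.9 -0.  -0. ]
0.17987980043391266 [-2.9 -4.   4.4]
0.1792735162429007 [-7.9 -1.6  9.6]
0 [-0.45785608  0.79874732  1.11108778  1.85177129 -0.83437059  1.0485035
  0.99880339]
180 [-0.49201315  0.87070032  1.20231327  1.85324512 -0.92113299  1.1105953
 -2.07366706]
20.0333 [-0.259296    0.60171947  0.74188253  1.84268288 -0.51151443  0.89808947
  2.26416497]
pan [ 0.58504303 -0.23411867  0.02095881] [0.10581963 0.10302586 0.01788834]
can [0.55328442 0.12159361 0.07185779]
carton [ 0.59060309 -0.11370053  0.0642398 ]
spindle [ 0.58728261 -0.23292837  0.07014148] [0.01613414 0.01532026 0.03969948]
```

```bash
python3 - <<'E'
from h import *; from bench import r,viewer
q0=q_down(0.); q9=q_down(np.radians(88.2))
p=[.587,-.2335]
r.goto([*p,.09],q0); r.command_gripper(.35); r.move_straight([*p,.025],rate=.12)
r.command_gripper(0,30); print("open",r.get_opening(),r.get_tcp_pos(),r.get_wrist_force())
r.command_gripper(.35); r.move_straight([*p,.09],rate=.15); print(r.get_time())
# sleeve: grip in both directions
r.goto([.45,.3672,.12],q0); r.command_gripper(.65)
r.move_straight([.45,.3672,-.008],rate=.12); print(r.get_tcp_pos(),r.get_wrist_force())
r.command_gripper(0,25); print("sleeve x",r.get_opening(),r.get_tcp_pos())
r.command_gripper(.65); r.move_straight([.45,.3672,.05],rate=.15); r.goto([.45,.3672,.05],q9)
r.move_straight([.45,.3672,-.008],rate=.12); print(r.get_tcp_pos(),r.get_wrist_force())
r.command_gripper(0,40); print("sleeve y",r.get_opening(),r.get_tcp_pos(),r.get_time())
E
```

```text
open 0.17828935843509536 [ 0.58713477 -0.23387274  0.02579861] [-2.61232909  0.68157313  7.28119197]
23.3333
[ 0.4502996   0.36733788 -0.00754578] [0.58887618 0.32282026 0.14014349]
sleeve x 0.404509819234598 [ 0.45010446  0.36754557 -0.00743316]
[ 0.45030809  0.36703699 -0.00782827] [ 0.30780404 -0.1588965  -0.56712493]
sleeve y 0.4072582824980895 [ 0.4504877   0.3676448  -0.00700223] 30.4333
```

```bash
python3 - <<'E'
from h import *; from bench import r,viewer
q9=q_down(np.radians(88.2))
r.move_straight([.45,.3672,.13],rate=.15); print(r.get_opening())
r.goto([.587,-.2335,.13],q9); r.move_straight([.587,-.2335,.092],rate=.1); print(r.get_tcp_pos(),r.get_wrist_force(),r.get_time())
f=viewer.grab_frame("scene"); t=viewer.grab_frame("top")
a=cv2.resize(f["img"][150:320,130:280],(480,544),interpolation=2); b=cv2.resize(t["img"][150:250,390:470],(320,400))
c=np.zeros((544,800,3),np.uint8); c[:,:480]=a; c[:400,480:]=b; cv2.imwrite("pics/s5.png",cv2.convertScaleAbs(c[:,:,::-1],alpha=2))
P=cloud(f); s=heads(P,(.587,-.2335),.022,.04,.085); print("spindle",(s.min(0)+s.max(0))/2)
for z in np.arange(.05,.135,.006):
    b=heads(P,(.587,-.2335),.06,z-.003,z+.003); print(round(z,3),len(b),*(x.round(4) for x in ((b[:,:2].min(0),b[:,:2].max(0)) if len(b) else ())))
E
```

```text
0.40280526346678863
[ 0.58669863 -0.23368079  0.09160621] [ 0.19468512 -0.60213492 -0.84354379] 34.2333
spindle [ 0.59435079 -0.23333828  0.06254907]
0.05 16 [ 0.5906 -0.2399] [ 0.5964 -0.2252]
0.056 16 [ 0.5887 -0.2402] [ 0.5973 -0.2261]
0.062 15 [ 0.5885 -0.2405] [ 0.5967 -0.226 ]
0.068 16 [ 0.5891 -0.2415] [ 0.5982 -0.2262]
0.074 13 [ 0.5888 -0.2402] [ 0.5981 -0.2258]
0.08 16 [ 0.59   -0.2398] [ 0.6005 -0.2268]
0.086 14 [ 0.5889 -0.2387] [ 0.5973 -0.2263]
0.092 0
0.098 15 [ 0.5909 -0.2453] [ 0.6053 -0.218 ]
0.104 36 [ 0.5899 -0.2505] [ 0.6069 -0.2179]
0.11 34 [ 0.5936 -0.2584] [ 0.6069 -0.2197]
0.116 60 [ 0.5762 -0.2631] [ 0.6062 -0.207 ]
0.122 82 [ 0.5758 -0.2639] [ 0.6066 -0.2032]
0.128 79 [ 0.5749 -0.2652] [ 0.6078 -0.2035]
0.134 119 [ 0.5709 -0.2654] [ 0.6069 -0.2035]
```

View pics/s5.png

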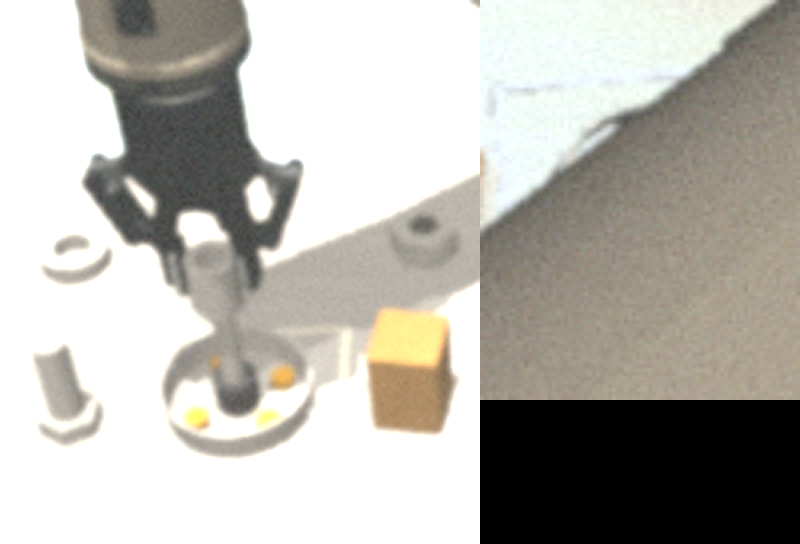

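The view shows the sleeve (215,280) directly over the spindle (232,340) and aligned with it in depth to about 1 mm. I'll lower in force-checked steps.

```bash
python3 - <<'E'
from h import *; from bench import r,viewer
z=.092; f0=np.array(r.get_wrist_force())
while z>.0205:
    z-=.004; r.move_straight([.587,-.2335,z],rate=.06); F=np.array(r.get_wrist_force())-f0; print(round(z,3),F.round(1))
    if abs(F).max()>10: break
print(r.get_tcp_pos(),r.get_opening(),r.get_time())
E
```

```text
0.088 [-0.   0.6 -0.9]
0.084 [-0.6  0.2 -1.1]
0.08 [-0.7 -0.1  0.2]
0.076 [-0.7  0.9 -1.2]
0.072 [-0.8 -0.2 -1. ]
0.068 [-0.9  0.9  0.1]
0.064 [ 0.1  0.5 -0.8]
0.06 [-0.4 -0.5 -0.5]
0.056 [-0.2 -0.3 -0.7]
0.052 [-0.5 -0.7 -0.7]
0.048 [ 0.6 -0.3 -1.1]
0.044 [-0.4  0.4 -0.3]
0.04 [ 0.4  0.7 -0.4]
0.036 [-0.4 -0.1 -1. ]
0.032 [-0.5  0.4 -0.3]
0.028 [ 0.1  0.4 -1.2]
0.024 [-0.8 -0.8 -1.1]
0.02 [-2.8  2.7 17.4]
[ 0.58784369 -0.23392904  0.02120886] 0.40228136860621766 38.8333
```

Seated on the shoulder, with contact right at the expected height. I'll release, retreat and check.

```bash
python3 - <<'E'
from h import *; from bench import r,viewer
r.move_straight([.587,-.2335,.022],rate=.05); r.command_gripper(.6); r.move_straight([.587,-.2335,.13],rate=.15)
r.goto([.45,.05,.25],q_down(np.radians(88.2))); r.wait(.3); print(r.get_time(),r.get_wrist_force())
f=viewer.grab_frame("scene"); P=cloud(f)
for n,c,R_,z0,z1 in [("sleeve",(.587,-.2335),.03,.045,.08),("tip",(.587,-.2335),.03,.08,.1),("span",(.587,-.2335),.07,.012,.027),("hoop",(.573,.245),.08,.012,.045),("can",(.552,.121),.05,.055,.1),("carton",(.59,-.114),.05,.055,.1),("jar",(.625,.361),.05,.055,.1),("bolt",(.608,-.346),.03,.012,.1),("collar",(.447,-.378),.04,.012,.05),("nut",(.427,-.118),.04,.012,.05)]:
    a=heads(P,c,R_,z0,z1); print(n,len(a),((a.min(0)+a.max(0))/2).round(4) if len(a) else '',a[:,2].max().round(4) if len(a) else '')
cv2.imwrite("pics/s6.png",cv2.convertScaleAbs(cv2.resize(f["img"][190:330,120:520],(800,280))[:,:,::-1],alpha=1.8))
E
```

```text
42.0667 [ 0.09196895 -0.5858399   0.00993446]
sleeve 260 [ 0.5905 -0.2337  0.0623] 0.0794
tip 51 [ 0.5906 -0.2339  0.0867] 0.093
span 522 [ 0.5892 -0.2339  0.0195] 0.0269
hoop 866 [0.5709 0.2449 0.0283] 0.0446
can 512 [0.5525 0.1215 0.0713] 0.0875
carton 473 [ 0.5907 -0.1135  0.064 ] 0.073
jar 462 [0.6242 0.3617 0.0666] 0.0779
bolt 416 [ 0.6085 -0.3458  0.0473] 0.0826
collar 215 [ 0.4467 -0.377   0.0168] 0.0216
nut 274 [ 0.4281 -0.1185  0.0201] 0.0281
```

View pics/s6.png

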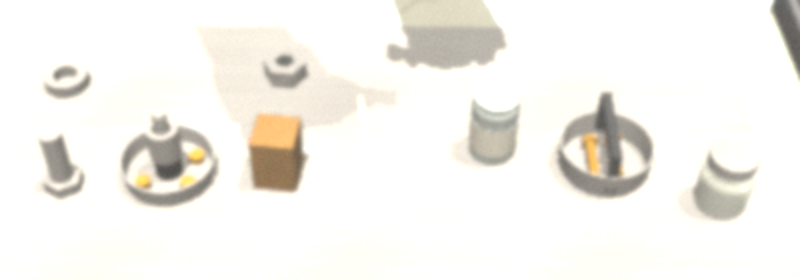

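The picture shows the sleeve seated at (163,150) with the spindle tip protruding, the hoop pan at (606,150), and the bystanders unmoved.

```bash
python3 -c "
from bench import r
r.job_done(); print(r.get_time())"
```

```text
the job is handed in; nothing more can be done
the job is handed in; nothing more can be done
```

The job is done and handed in at about 42 s of the 72 s allowed. I slid the hoop pan by its bar round the far side onto the ring. I then slid the spindle pan by its spindle onto the square and lowered the sleeve onto the shoulder.

**Last checks, from scene-camera depth:**

| Item | Result |
|---|---|
| Hoop pan | within about 3 mm of the ring centre |
| Spindle pan | within about 2–3 mm of the square centre |
| Sleeve | about 1.5 mm from the spindle pan's axis; first contact where the shoulder should be, spindle tip showing above it |
| Bystanders | can, carton, jar, bolt, collar and nut all within about 2 mm of where they started |
| Robot | clear of everything |

**What failed or disagreed:**
- **First grasp:** it closed on nothing. Both cameras showed the fingertips about 22 mm behind the reported TCP, not 22 mm ahead as stated. I corrected for this and every later grasp held.
- **Square's near edge:** the fit was about 5 mm off, partly hidden behind the pan. I took the centre from the other three sides instead.
- **Final top view:** not checked. The only late top picture was blocked by the arm.

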